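# Release the ratchet hold-down and push it onto the pipe

### The job

Clamp the steel pipe for tack welding: with your fingertips press the yellow release paddle on the raised lever of the hold-down clamp until its ratchet pawl comes free, and, keeping it pressed, push the lever fully down past its teeth until its pad sits on the pipe. Then let the paddle spring back and move clear. Only touch: lift or carry nothing, do not raise the lever, and leave the pipe and the wire brush, hammer and tape measure where they lie.

Things in the scene. Friction and masses are not known exactly. Their poses are not given: they have to be found in the camera images.
- clamp: Hold-down clamp fixed to the bench: steel base plate 215 x 150 x 12 mm, two blue cheeks, a blue quadrant with steel saw teeth (radius 82 mm over the tips) on its own -y side. Origin on the bench under the lever's hinge; its -x axis points along the lever seen from above, z up. Two grey V-rests, 100 mm apart along y at x = -99 mm, carry the pipe.
- lever_hinge (a point): Hinge of the lever, 115 mm above the bench over the clamp's origin; its axis is the clamp's y. The lever is a steel bar 16 mm wide, 20 mm high, reaching 215 mm from the hinge, with a pad beneath it at 105 mm. Stiff hinge: the lever stays where it is left; with the pawl free, 5 to 8 N on the paddle push it down.
- lever (a joint): Lever angle in rad: 0 when it rises 0.55 rad above level, growing as it goes down, to a stop at 0.75 (0.20 rad below level), where its pad is on the pipe. Starts between 0 and 0.16. Unless the paddle is pressed, the pawl lets it sink no further than the next tooth (at 0.20, 0.33, 0.46, 0.59).
- paddle (a joint): Yellow release paddle on top of the lever, 84 x 34 x 5 mm with a low lip at its outer end, hinged at mid-thickness 125 mm from the lever's hinge and 14 mm above the lever's centre line. Rad: 0 released (outer end tilted 0.14 away from the lever), 0.14 pressed flat; the pawl is free from 0.10. Sprung: flat takes about 6 N at the press point. It goes down with the lever.
- press_point (a point): Middle of the outer part of the paddle's upper face, 60 mm outward from the paddle's hinge, about 185 mm from the lever's hinge; it moves with the paddle. Its z axis is the upper face's normal, its -x axis points outward along the paddle.
- pipe_center (a point): Centre of the loose steel pipe, 42 mm outside diameter, 150 mm long, lying in the V-rests along the clamp's y axis, its centre 51 mm above the bench.
- wire_brush: Loose wire brush, about 200 mm long, lying on the bench; bystander. Origin under its middle.
- hammer: Loose hammer, about 220 mm long, lying on the bench; bystander. Origin under its middle.
- tape: Loose yellow tape measure, 70 x 32 x 62 mm, standing on the bench; bystander. Origin at the middle of its underside.
Mind the look-alikes: they are no part of the job. Leave any brown or green look-alike of the part that bears pipe_center alone.

How it is judged:
By the outcome, as a careful person would: the job done as asked, in the order asked, and still so for the second after the job is handed in, with the robot touching nothing.
It also fails if it takes over 37 s, if anything falls off the work surface, if the arm or the gripper's body presses on something with over 40 N, if the wrist force passes 120 N, or if a joint passes its speed limit or range.

### The arm

A 7-joint arm with a two-finger parallel gripper is mounted at the origin on the work surface. World frame = base frame: x ahead of the robot, y to its left, z up, the work surface at z = 0. Lengths are in mm, angles in rad, forces in N, time in s.
With the tool pointing down it reaches from about 400 to 925 mm from the base axis. Payload 4.1 kg.
Tool frame: the origin (TCP) lies at the very end of the fingers, on their centre line; the grasp point (between the pads) lies 19 mm behind it; z points along the fingers, y is the direction in which the jaws open and shut (so a half turn about z gives the same grasp; the last joint's range is limited). The gripper opens to 85 mm and grips with 20 to 120 N. Pads are 22 mm wide; open, the fingers measure 114 mm over their backs; the gripper's body (76 mm by 85 mm) begins 54 mm behind the grasp point. The pads swing forward as they close: fully open they stand 13 mm farther back than shut.
Start: joints at [-1.339, 0.398, 0.045, 1.537, -0.019, 1.207, -0.051], TCP at [211.1, 614.801, 231.347] pointing down, gripper open.
Joint ranges: [-2.82, 2.82], [-0.49, 2.23], [-1.37, 1.46], [0, 2.46], [-1.36, 4.5], [0.23, 2], [-2.94, 2.94]. Speed limits (rad/s): [2.57, 2.57, 3.14, 3.14, 3.14, 3.14, 3.14].

### API

Orientations are given as a rotation vector (axis times angle).
In Python, from workcell import bot, imaging gives the robot as it stands.
- The arm moves only by the tool carry_out, never from a script. Its arguments are lists of equal length, an entry for each row: "rotation": the turn, a rotation vector about the world's x, y, z in degrees, a list of three; "delta_pos": the shift along the world's x, y, z in m, a list of three; "fingers": the closure, from 0 (fully open) to 1 (shut). In form: {"rotation": [[wx, wy, wz], ...], "delta_pos": [[dx, dy, dz], ...], "fingers": [fingers, ...]}. A call has 1 to 20 rows; each row is the pose to reach, as a shift and turn from the pose commanded when the call began; what a row does not reach only later rows make up. A row lasts 1/12 s, in which the tool goes at most 41.7 mm and 7.16 degrees, less where a joint would pass 70% of its speed; a pose out of reach is approached as far as the arm can. A call with a gripper value outside its range is refused whole. The fingers move at their own pace and stop on an object; "squeeze" is the grip in N (left out, the last holds). Time passes only in rows, so rows that repeat a pose let the fingers close. It gives the time, the measured TCP pose, the force and the opening at its end, in the units of the state.
- bot.sense(): the state, without advancing time (a new reading comes with each control period).
- imaging.camera(name): name is "side" or "top" or "wrist"; returns a dict with "frame" (420x560x3 uint8, blue, green, red), "camera_matrix" (3x3 intrinsics, pixels), "world_from_camera" (4x4, takes a point from camera to world coordinates). Camera axes: x right, y down, z forward; pixel columns grow to the right and rows downward; lengths in mm; the calibration is good to about 2 mm. A picture is of the moment at which its call begins. There is no depth.
- bot.hand_in(): hands the job in, once; it reports no verdict.
The state is a dict: "t": time; "q": joint angles; "dq": joint speeds; "tau": joint torques, N m; "ee_pos": TCP position; "orientation": TCP orientation; "contact_force": force on the tool from outside, world axes, zero at the start; "torque": the same for the moment, N m; "width": finger opening in mm.
Only numpy, scipy, OpenCV 4.12 (cv2) and the standard library are available. Lean on these libraries where they do the work, as an engineer would, in place of code of your own. Each camera call takes 0.05 s, during which the arm holds its last target. There are 200 camera calls.

## Working session

There is one attempt and no reset: what is moved stays moved. The work goes in short steps, Python scripts to look and compute and a tool call to move; the robot and the scene stay as the last step left them, time stands still between calls to the robot, and variables do not carry over. Pictures are saved under pics/ and viewed, about 8 in all and at most 12, crops included, and the job is handed in when it is done.

Besides the shell and the picture viewer there is one more tool, called after "Request:" as name(argument=value, ...) on one line, values as JSON. carry_out: Moves the arm, as the interface text tells. Its arguments: {"type":"object","properties":{"rotation":{"type":"array","items":{"type":"array","items":{"type":"number"}}},"delta_pos":{"type":"array","items":{"type":"array","items":{"type":"number"}}},"fingers":{"type":"array","items":{"type":"number"}},"squeeze":{"type":"number"}},"required":["rotation","delta_pos","fingers"]}

```bash
mkdir -p pics
cat > snap.py <<'E'
import cv2, numpy as np, pickle, sys
from workcell import bot, imaging
def snap(names, tag):
    out={}
    for n in names:
        c=imaging.camera(n); out[n]=c; cv2.imwrite(f'pics/{tag}_{n}.png',c['frame'])
        pickle.dump(c,open(f'pics/{tag}_{n}.pkl','wb'))
    return out
def load(tag,n): return pickle.load(open(f'pics/{tag}_{n}.pkl','rb'))
def ray(c,u,v):
    T=np.array(c['world_from_camera']); d=np.linalg.inv(np.array(c['camera_matrix']))@[u,v,1]
    d=T[:3,:3]@d; return T[:3,3], d/np.linalg.norm(d)
def onplane(c,u,v,z):
    o,d=ray(c,u,v); return o+d*(z-o[2])/d[2]
def tri(pairs):
    A=np.zeros((3,3));b=np.zeros(3);R=[]
    for c,u,v in pairs:
        o,d=ray(c,u,v);P=np.eye(3)-np.outer(d,d);A+=P;b+=P@o;R.append((o,P))
    x=np.linalg.solve(A,b); return x,[np.linalg.norm(P@(x-o)) for o,P in R]
def proj(c,p):
    T=np.linalg.inv(np.array(c['world_from_camera'])); q=T[:3,:3]@np.array(p)+T[:3,3]
    w=np.array(c['camera_matrix'])@q; return w[:2]/w[2]
E
python3 - <<'E'
from snap import *
o=snap(['side','top'],'a')
cv2.imwrite('pics/a_both.png',np.vstack([np.hstack([o['top']['frame']])]))
for n in o: print(n,np.round(o[n]['world_from_camera'],3).tolist(),np.round(o[n]['camera_matrix'],1).tolist())
print(bot.sense())
E
```

```text
side [[0.914, -0.276, 0.296, 177.596], [-0.405, -0.605, 0.686, -725.56], [-0.01, -0.747, -0.665, 953.471], [0.0, 0.0, 0.0, 1.0]] [[523.0, 0.0, 289.1], [0.0, 523.0, 219.1], [0.0, 0.0, 1.0]]
top [[-0.021, -0.994, 0.109, 403.033], [-1.0, 0.02, -0.009, 90.243], [0.006, -0.109, -0.994, 1186.318], [0.0, 0.0, 0.0, 1.0]] [[391.5, 0.0, 281.3], [0.0, 391.5, 205.0], [0.0, 0.0, 1.0]]
{'t': 0.1, 'q': array([-1.33899849,  0.39907524,  0.04505227,  1.53771903, -0.01870673,
        1.20687219, -0.05066421]), 'dq': array([ 0.00043865, -0.00169924,  0.00259314, -0.00344769, -0.00175602,
        0.00137496,  0.00034835]), 'tau': array([ 3.35979552e-03, -4.76260900e+01,  1.36988562e+00, -2.54952782e+01,
        1.19749946e-02,  5.01974326e-03,  3.13396839e-06]), 'ee_pos': array([210.92465278, 614.25371846, 230.41086519]), 'orientation': array([-5.17020303e-01, -3.09859479e+00,  2.58298526e-03]), 'contact_force': array([-0.47099529, -0.95621695,  0.92777224]), 'torque': array([0.01201337, 0.0169237 , 0.02709474]), 'width': 85.44037262634302}
```

View pics/a_top.png

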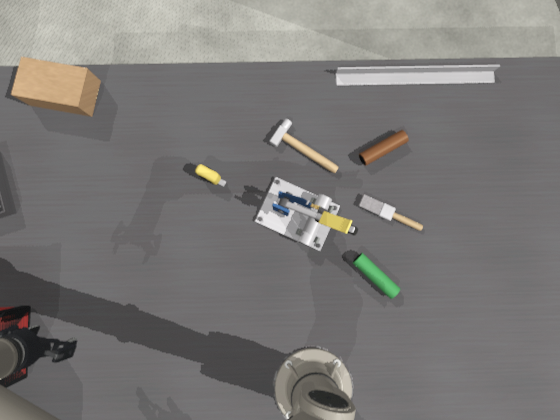

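View pics/a_side.png

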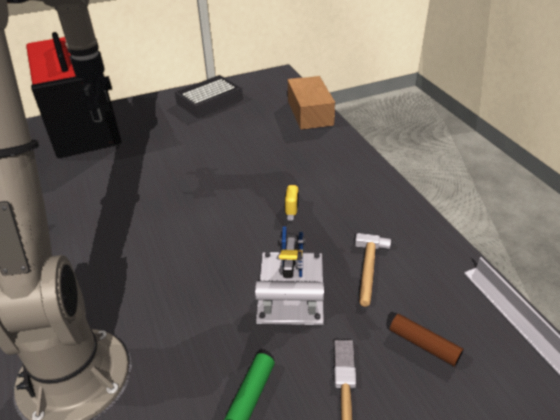

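Candidates for the paddle: the yellow piece on the clamp lever, at top (336,222) / side (289,255). The other is a yellow item at top (208,174) / side (292,200), which lies loose on the bench. The paddle is the one on the lever. The brown pipe at top (384,148) and the green one at (377,275) are look-alikes. I'll measure and check it in a close crop.

Run:
```python
from snap import *
t=load('a','top');s=load('a','side')
for n,c in(('top',t),('side',s)):
    h=cv2.cvtColor(c['frame'],cv2.COLOR_BGR2HSV)
    for nm,lo,hi in(('yel',(22,140,90),(35,255,255)),('blue',(100,120,30),(125,255,255))):
        m=cv2.inRange(h,lo,hi)
        k,l,st,ce=cv2.connectedComponentsWithStats(m)
        for i in range(1,k):
            if st[i,4]>15:
                ct=cv2.findContours((l==i).astype('uint8'),0,1)[0][0]
                print(n,nm,st[i].tolist(),ce[i].round(1),cv2.boxPoints(cv2.minAreaRect(ct)).round(1).tolist())
    
a=cv2.resize(t['frame'][165:265,240:375],None,fx=4,fy=4,interpolation=cv2.INTER_CUBIC)
b=cv2.resize(s['frame'][220:335,245:335],None,fx=400/115,fy=400/115,interpolation=cv2.INTER_CUBIC)[:400]
cv2.imwrite('pics/b.png',np.hstack([a[:400,:480],b[:400,:313]]))
```

```text
top blue [279, 192, 31, 16, 140] [294.1 198.7] [[277.5, 196.5], [279.29998779296875, 191.10000610351562], [310.79998779296875, 201.60000610351562], [309.0, 207.0]]
top blue [273, 204, 16, 11, 80] [280.4 208.4] [[271.29998779296875, 207.89999389648438], [273.70001220703125, 202.5], [289.1000061035156, 209.39999389648438], [286.70001220703125, 214.6999969482422]]
side yel [285, 185, 13, 30, 330] [291.1 199.4] [[285.0, 185.0], [297.0, 185.0], [297.0, 214.0], [285.0, 214.0]]
side yel [279, 250, 19, 10, 156] [288.3 254.5] [[279.0, 250.0], [297.0, 250.0], [297.0, 259.0], [279.0, 259.0]]
side blue [282, 226, 4, 23, 84] [283.6 237.5] [[282.0, 248.0], [282.0, 226.0], [285.0, 226.0], [285.0, 248.0]]
side blue [299, 233, 3, 6, 16] [300.1 235.8] [[299.0, 233.0], [301.0, 233.0], [301.0, 238.0], [299.0, 238.0]]
side blue [299, 244, 4, 5, 18] [300.5 245.8] [[299.0, 244.0], [302.0, 244.0], [302.0, 248.0], [299.0, 248.0]]
```

View pics/b.png

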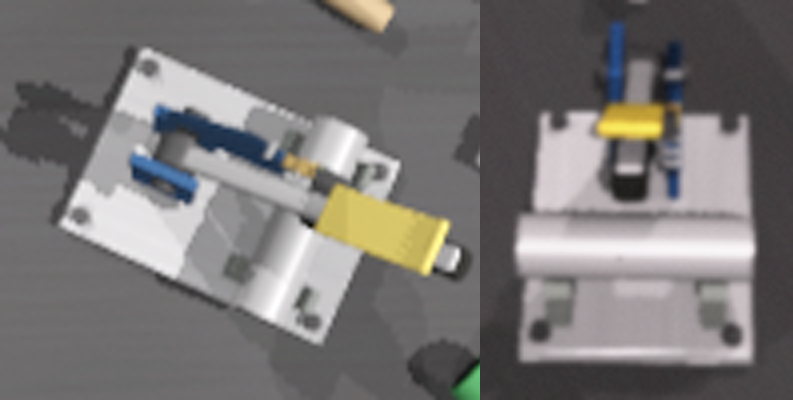

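Run:
```python
from snap import *
t=load('a','top');s=load('a','side')
f=lambda u,v:(240+u/4,165+v/4)
g=lambda u,v:(245+(u-480)*115/400,220+v*115/400)
C=[onplane(t,*f(*p),12) for p in((143,47),(400,160),(322,343),(62,225))]
S=[onplane(s,*g(*p),12) for p in((541,114),(747,116),(753,360),(520,362))]
for n,Q in(('top',C),('side',S)):
    Q=np.array(Q)
    print(n,Q.round(0).tolist(),[round(np.linalg.norm(Q[i]-Q[i-1])) for i in range(4)],Q.mean(0).round(1), np.degrees([np.arctan2(*(Q[i]-Q[i-1])[[1,0]]) for i in range(4)]).round(1))
# pipe ends top silhouettes: axis points at z=51 (top)
for p in((335,145),(275,290)): print('pipe top',onplane(t,*f(*p),60).round(0))
for p in((518,240),(752,240)): print('pipe side',onplane(s,*g(*p),60).round(0))
# paddle lip corners in both views: top (450,222),(430,273); side (662,120)R? 
P=[f(*p) for p in((335,185),(450,222),(430,273),(317,232))]
for z in(180,200,220):print(z,[onplane(t,*p,z)[:2].round(0).tolist() for p in P])
print('lip tri', tri([(t,*f(440,247)),(s,*g(631,121))]))
```

```text
top [[618.0, 95.0, 12.0], [528.0, -97.0, 12.0], [392.0, -34.0, 12.0], [484.0, 159.0, 12.0]] [148, 213, 150, 213] [505.6  30.6  12. ] [ -25.3 -115.2  155.    64.4]
side [[484.0, 156.0, 12.0], [619.0, 92.0, 12.0], [525.0, -104.0, 12.0], [390.0, -44.0, 12.0]] [221, 149, 217, 148] [504.3  25.   12. ] [  64.8  -25.2 -115.5  156.3]
pipe top [535. -43.  60.]
pipe top [431.   4.  60.]
pipe side [413.  11.  60.]
pipe side [549. -51.  60.]
180 [[495.0, -28.0], [469.0, -101.0], [437.0, -87.0], [465.0, -15.0]]
200 [[493.0, -25.0], [468.0, -97.0], [436.0, -83.0], [463.0, -13.0]]
220 [[491.0, -23.0], [467.0, -94.0], [435.0, -80.0], [462.0, -11.0]]
lip tri (array([451.22716447, -83.32509695, 240.48576178]), [np.float64(1.0097521665543965), np.float64(1.0097521665543385)])
```

Paddle identity is confirmed: it's on the lever, and the triangulated lip is 0.7 mm off the lever's plane at radius 211 mm, against about 210 expected. The clamp origin is about (524,69), yaw 64.6°, and the lever angle is about 0.05. I'll travel to a point above the paddle with the fingers shut.

Request:
carry_out(rotation=[[0,0,0],[0,0,0],[0,0,0],[0,0,0],[0,0,0],[0,0,0],[0,0,0],[0,0,0],[0,0,0],[0,0,-6.4],[0,0,-6.4],[0,0,-6.4],[0,0,-6.4],[0,0,-6.4],[0,0,-6.4],[0,0,-6.4],[0,0,-6.4],[0,0,-6.4],[0,0,-6.4],[0,0,-6.4]], delta_pos=[[0.1,-0.1,0.11],[0.219,-0.295,0.12],[0.219,-0.295,0.12],[0.219,-0.295,0.12],[0.219,-0.295,0.12],[0.219,-0.295,0.12],[0.219,-0.295,0.12],[0.219,-0.295,0.12],[0.219,-0.295,0.12],[0.257,-0.665,0.11],[0.257,-0.665,0.11],[0.257,-0.665,0.11],[0.257,-0.665,0.11],[0.257,-0.665,0.11],[0.257,-0.665,0.11],[0.257,-0.665,0.11],[0.257,-0.665,0.11],[0.257,-0.665,0.11],[0.257,-0.665,0.11],[0.257,-0.665,0.11]], fingers=[1,1,1,1,1,1,1,1,1,1,1,1,1,1,1,1,1,1,1,1])

```text
t: 1.77
ee_pos: [467.6, -54.5, 341.2]
orientation: [0.702, 3.062, -0.001]
contact_force: [-0.3, 0.7, 0.5]
width: -0.3
```

Run:
```python
from snap import *
o=snap(['side','wrist'],'c')
s=bot.sense();print(s['ee_pos'],s['orientation'],s['q'].round(2),s['contact_force'])
w=o['wrist'];print(np.round(w['world_from_camera'],3).tolist())
a=cv2.resize(o['side']['frame'][190:330,220:360],(400,400),interpolation=cv2.INTER_CUBIC)
b=cv2.resize(w['frame'],(400,300))
im=np.zeros((400,800,3),'uint8');im[:,:400]=a;im[:300,400:]=b
cv2.imwrite('pics/c.png',im)
```

```text
[467.87782497 -49.54263401 341.03182745] [-6.89398006e-01 -3.06415045e+00 -1.09736676e-03] [-0.59 -0.01  0.6   1.79  0.01  1.36  1.14] [-0.25781973  0.71500181  0.31845511]
[[0.432, 0.858, 0.278, 396.123], [0.902, -0.411, -0.133, -17.816], [0.0, 0.308, -0.951, 484.345], [0.0, 0.0, 0.0, 1.0]]
```

View pics/c.png

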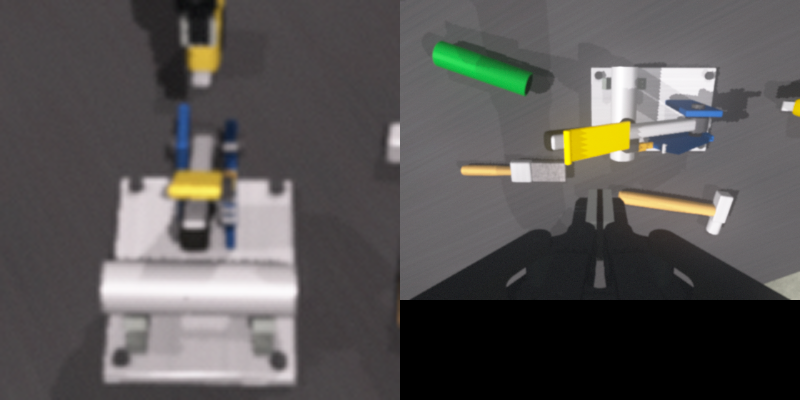

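Run:
```python
from snap import *
t=load('a','top');s=load('a','side');w=load('c','wrist')
def quad(c,roi):
    h=cv2.cvtColor(c['frame'],cv2.COLOR_BGR2HSV);m=cv2.inRange(h,(20,100,70),(36,255,255))
    z=np.zeros_like(m);x0,y0,x1,y1=roi;z[y0:y1,x0:x1]=m[y0:y1,x0:x1]
    ct=max(cv2.findContours(z,0,1)[0],key=cv2.contourArea)
    for e in np.linspace(1,12,45):
        a=cv2.approxPolyDP(cv2.convexHull(ct),e,True)
        if len(a)<=4:break
    return a.reshape(-1,2)
qw=quad(w,(180,140,360,260));qt=quad(t,(310,200,362,242));qs=quad(s,(270,244,310,265))
print(qw.tolist(),qt.tolist(),qs.tolist())
O=np.array([524.5,69.4,115.]);ex=np.array([.429,.903,0]);ey=np.array([-.903,.429,0])
loc=lambda p:np.array([(p-O)@ex,(p-O)@ey,p[2]-115])
def ends(q):  # split along image x into inner/outer mids
    i=np.argsort(q[:,0]);return q[i[:2]],q[i[2:]]
wl,wr=ends(qw);tl,tr=ends(qt)
srt=lambda q:q[np.argsort(q[:,1])]
# lip: left in wrist, right in top ; inner opposite
for nm,a,b in(('lip',srt(wl),srt(tr)),('inner',srt(wr),srt(tl))):
    for i,j in((0,1),(1,0)):
        x,e=tri([(w,*a[i]),(t,*b[j])]);print(nm,a[i],b[j],x.round(1),np.round(e,1),loc(x).round(1))
    x,e=tri([(w,*a.mean(0)),(t,*b.mean(0))]);print(nm,'mid',x.round(1),np.round(e,1),loc(x).round(1))
x,e=tri([(w,*wl.mean(0)),(s,*qs.mean(0))]);print('side mix',x,e)
# project predicted lip/press for q values into wrist
for q in(0,.05,.1,.15):
    th=.55-q
    L=lambda a,b:O+ex*(-a*np.cos(th)+b*np.sin(th))+np.array([0,0,a*np.sin(th)+b*np.cos(th)])
    print(q,[proj(w,L(a,b)).round(0).tolist() for a,b in((125+60,14+2.5+8.4),(125,16.5),(215,0))],[proj(t,L(a,b)).round(0).tolist() for a,b in((125+60,14+2.5+8.4),(125,16.5),(215,0))],L(185,25).round(0))
```

```text
[[322, 170], [320, 208], [230, 229], [225, 183]] [[325, 211], [350, 220], [347, 232], [319, 222]] [[297, 250], [294, 260], [279, 258], [281, 250]]
lip [225 183] [347 232] [438.  -81.5 213.1] [1.6 1.6] [-173.4   13.4   98.1]
lip [230 229] [350 220] [465.3 -86.4 240.1] [2.9 2.9] [-166.1  -13.4  125.1]
lip mid [451.7 -83.6 228.7] [2.3 2.3] [-1.694e+02  1.000e-01  1.137e+02]
inner [322 170] [319 222] [466.1 -13.1 188.2] [0.9 0.9] [-99.5  17.3  73.2]
inner [320 208] [325 211] [493.5 -28.1 193.3] [1.5 1.5] [-101.3  -13.9   78.3]
inner mid [479.8 -20.6 190.6] [1.2 1.2] [-100.4    1.8   75.6]
side mix [449.66110596 -82.75793845 240.85370421] [np.float64(1.5039343082793202), np.float64(1.5039343082792636)]
0 [[265.0, 208.0], [324.0, 193.0], [212.0, 206.0]] [[340.0, 222.0], [321.0, 216.0], [354.0, 229.0]] [462. -61. 233.]
0.05 [[257.0, 205.0], [318.0, 192.0], [207.0, 202.0]] [[342.0, 223.0], [322.0, 216.0], [356.0, 230.0]] [460. -66. 226.]
0.1 [[251.0, 202.0], [313.0, 190.0], [203.0, 199.0]] [[343.0, 224.0], [323.0, 217.0], [357.0, 231.0]] [458. -71. 218.]
0.15 [[245.0, 199.0], [309.0, 189.0], [200.0, 195.0]] [[345.0, 225.0], [324.0, 218.0], [358.0, 232.0]] [456. -76. 210.]
```

The wrist and top views agree: paddle inner end at 124 mm along the lever and 18 mm above it, lever about 0.49 rad above level. The press point is near (460,-67,223). Next I'll work out the tilted hover pose and the arc.

```bash
cat > arc.py <<'E'
import numpy as np
O=np.array([524.5,69.4,115.]);ex=np.array([.429,.903,0]);ey=np.array([-.903,.429,0]);ez=np.array([0,0,1.])
def L(th,a,b): return O+ex*(-a*np.cos(th)+b*np.sin(th))+ez*(a*np.sin(th)+b*np.cos(th))
E
python3 - <<'E'
from arc import *
c=np.array([468.1,-50.2,341.3]); th=.49
for nm,a,b in(('hover',184,65),('touch',184,25),('flat',185,16.5)):
    p=L(th,a,b);print(nm,p.round(1),((p-c)/1000).round(4))
print((np.degrees(th)*ey).round(1))
E
```

```text
hover [468.  -49.6 258.9] [-0.0001  0.0006 -0.0824]
touch [459.9 -66.6 223.7] [-0.0082 -0.0164 -0.1176]
flat [457.8 -71.  216.6] [-0.0103 -0.0208 -0.1247]
[-25.4  12.    0. ]
```

Request:
carry_out(rotation=[[-6,3,0],[-12,6,0],[-18,9,0],[-25.4,12,0],[-25.4,12,0],[-25.4,12,0],[-25.4,12,0],[-25.4,12,0]], delta_pos=[[0,0,0],[0,0,0],[0,0,-0.02],[0,0,-0.04],[0,0,-0.06],[0,0,-0.082],[0,0,-0.082],[0,0,-0.082]], fingers=[1,1,1,1,1,1,1,1])

```text
t: 2.53
ee_pos: [467.5, -48.6, 258.7]
orientation: [-0.641, -2.876, 0.722]
contact_force: [0.4, 0.2, 0.1]
width: 0.1
```

Run:
```python
from snap import *
o=snap(['side','wrist'],'d')
s=bot.sense();print(s['ee_pos'],s['orientation'],s['q'].round(2),s['contact_force'])
from scipy.spatial.transform import Rotation as R
print(R.from_rotvec(s['orientation']).as_matrix().round(3))
a=cv2.resize(o['side']['frame'][190:330,220:360],(400,400),interpolation=cv2.INTER_CUBIC)
b=cv2.resize(o['wrist']['frame'],(400,300))
im=np.zeros((400,800,3),'uint8');im[:,:400]=a;im[:300,400:]=b
cv2.imwrite('pics/d.png',im)
```

```text
[468.79655788 -49.63577132 260.54872598] [-0.6467643  -2.87954603  0.71868636] [-0.69  0.24  0.52  1.82  0.28  1.41  0.88] [0.22669812 0.02774959 0.19885855]
[[-0.904  0.378 -0.199]
 [ 0.427  0.798 -0.425]
 [-0.002 -0.469 -0.883]]
```

View pics/d.png

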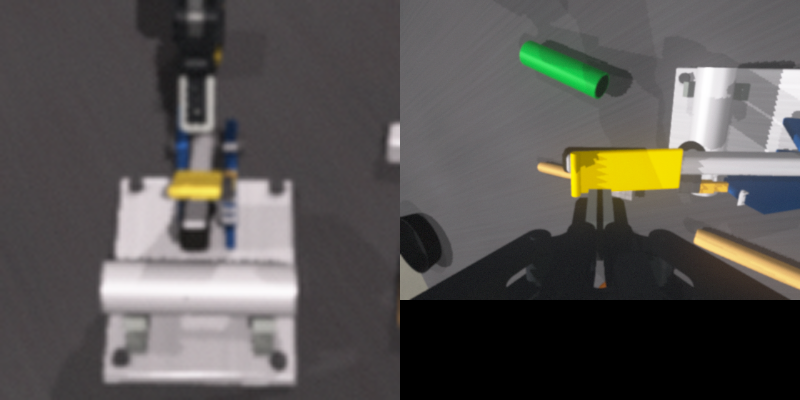

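Request:
carry_out(rotation=[[0,0,0],[0,0,0],[0,0,0]], delta_pos=[[-0.004,-0.0085,-0.0176],[-0.0061,-0.0128,-0.0265],[-0.0061,-0.0128,-0.0265]], fingers=[1,1,1])

```text
t: 2.88
ee_pos: [460.7, -64.2, 232.6]
orientation: [-0.649, -2.875, 0.72]
contact_force: [-1.1, -0.0, 0.5]
width: -0.5
```

Request:
carry_out(rotation=[[0,0,0],[0,0,0],[0,0,0]], delta_pos=[[-0.0008,-0.0017,-0.0035],[-0.0012,-0.0025,-0.0053],[-0.0012,-0.0025,-0.0053]], fingers=[1,1,1])

```text
t: 3.13
ee_pos: [461.0, -65.5, 227.8]
orientation: [-0.648, -2.878, 0.719]
contact_force: [-0.3, -0.4, -1.0]
width: 0.1
```

Request:
carry_out(rotation=[[0,0,0],[0,0,0],[0,0,0]], delta_pos=[[-0.0004,-0.0008,-0.0018],[-0.0008,-0.0017,-0.0035],[-0.0008,-0.0017,-0.0035]], fingers=[1,1,1])

```text
t: 3.38
ee_pos: [460.3, -67.1, 224.1]
orientation: [-0.647, -2.878, 0.72]
contact_force: [0.3, 0.6, 1.2]
width: 0.5
```

Request:
carry_out(rotation=[[0,0,0],[0,0,0],[0,0,0]], delta_pos=[[-0.0004,-0.0008,-0.0018],[-0.0008,-0.0017,-0.0035],[-0.0008,-0.0017,-0.0035]], fingers=[1,1,1])

```text
t: 3.63
ee_pos: [459.3, -69.2, 220.7]
orientation: [-0.647, -2.877, 0.721]
contact_force: [-0.0, 0.6, 3.8]
width: 0.1
```

Request:
carry_out(rotation=[[0,0,0],[0,0,0],[0,0,0]], delta_pos=[[-0.0003,-0.0006,-0.0013],[-0.0006,-0.0013,-0.0026],[-0.0006,-0.0013,-0.0026]], fingers=[1,1,1])

```text
t: 3.88
ee_pos: [458.6, -70.7, 218.1]
orientation: [-0.648, -2.877, 0.721]
contact_force: [0.3, -0.1, 5.7]
width: -0.0
```

Run:
```python
from snap import *
o=snap(['side','wrist'],'e')
s=bot.sense();print(s['t'],s['ee_pos'],s['contact_force'])
a=cv2.resize(o['side']['frame'][190:330,220:360],(400,400),interpolation=cv2.INTER_CUBIC)
b=cv2.resize(o['wrist']['frame'][120:345,200:500],(400,300))
im=np.zeros((400,800,3),'uint8');im[:,:400]=a;im[:300,400:]=b
cv2.imwrite('pics/e.png',im)
```

```text
3.9833 [458.66160907 -70.57878076 218.23263592] [ 0.76997736 -1.01504535  5.51730493]
```

View pics/e.png

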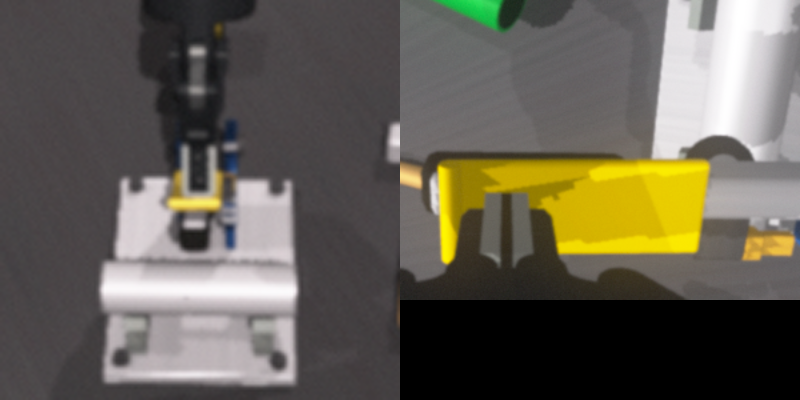

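Contact is at about 5.6 N, with the fingertips about 63 mm outward of the paddle's hinge and the paddle about 0.117 pressed, so the pawl is free. Now the arc down.

Run:
```python
from arc import *
c=np.array([458.6,-70.9,217.9])
def out(ths,th0,c):
    for th in ths: print(((L(th,185,15.5)-c)/1000).round(4).tolist(),(np.degrees(th-th0)*ey).round(1).tolist(),round(th,2))
out(np.linspace(.46,.15,11),.49,c)
c2=L(.15,185,15.5);print()
out(np.linspace(.12,-.2,12),.15,c2)
```

```text
[-0.0023, -0.0032, -0.0069] [1.6, -0.7, -0.0] 0.46
[-0.0035, -0.0058, -0.0119] [3.2, -1.5, -0.0] 0.43
[-0.0047, -0.0083, -0.0169] [4.8, -2.3, -0.0] 0.4
[-0.0058, -0.0106, -0.0221] [6.4, -3.0, -0.0] 0.37
[-0.0068, -0.0128, -0.0273] [8.0, -3.8, -0.0] 0.34
[-0.0078, -0.0148, -0.0326] [9.6, -4.5, -0.0] 0.3
[-0.0087, -0.0167, -0.0379] [11.2, -5.3, -0.0] 0.27
[-0.0095, -0.0185, -0.0433] [12.8, -6.1, -0.0] 0.24
[-0.0103, -0.0201, -0.0488] [14.4, -6.8, -0.0] 0.21
[-0.011, -0.0215, -0.0544] [16.0, -7.6, -0.0] 0.18
[-0.0116, -0.0228, -0.0599] [17.6, -8.4, -0.0] 0.15

[-0.0005, -0.0011, -0.0054] [1.6, -0.7, -0.0] 0.12
[-0.001, -0.002, -0.0107] [3.1, -1.5, -0.0] 0.09
[-0.0013, -0.0028, -0.0161] [4.6, -2.2, -0.0] 0.06
[-0.0016, -0.0034, -0.0214] [6.1, -2.9, -0.0] 0.03
[-0.0019, -0.0039, -0.0268] [7.6, -3.6, -0.0] 0.0
[-0.002, -0.0043, -0.0322] [9.1, -4.3, -0.0] -0.03
[-0.0021, -0.0045, -0.0376] [10.6, -5.0, -0.0] -0.05
[-0.0022, -0.0046, -0.043] [12.1, -5.7, -0.0] -0.08
[-0.0021, -0.0045, -0.0484] [13.6, -6.5, -0.0] -0.11
[-0.002, -0.0043, -0.0538] [15.1, -7.2, -0.0] -0.14
[-0.0019, -0.0039, -0.0592] [16.6, -7.9, -0.0] -0.17
[-0.0016, -0.0034, -0.0645] [18.1, -8.6, -0.0] -0.2
```

Request:
carry_out(rotation=[[0,0,0],[0.8,-0.4,0],[1.6,-0.7,0],[2.4,-1.1,0],[3.2,-1.5,0],[4,-1.9,0],[4.8,-2.3,0],[5.6,-2.6,0],[6.4,-3,0],[7.2,-3.4,0],[8,-3.8,0]], delta_pos=[[-0.0008,-0.0008,-0.002],[-0.0015,-0.002,-0.0045],[-0.0023,-0.0032,-0.0069],[-0.0029,-0.0045,-0.0094],[-0.0035,-0.0058,-0.0119],[-0.0041,-0.007,-0.0144],[-0.0047,-0.0083,-0.0169],[-0.0052,-0.0095,-0.0195],[-0.0058,-0.0106,-0.0221],[-0.0063,-0.0117,-0.0247],[-0.0068,-0.0128,-0.0273]], fingers=[1,1,1,1,1,1,1,1,1,1,1])

```text
t: 4.9
ee_pos: [452.6, -82.8, 190.9]
orientation: [-0.665, -2.956, 0.499]
contact_force: [0.7, 1.0, 4.8]
width: 0.4
```

Run:
```python
from snap import *
o=snap(['side','wrist'],'f')
s=bot.sense();print(s['t'],s['ee_pos'],s['contact_force'])
a=cv2.resize(o['side']['frame'][190:330,220:360],(400,400),interpolation=cv2.INTER_CUBIC)
b=cv2.resize(o['wrist']['frame'][120:345,200:500],(400,300))
im=np.zeros((400,800,3),'uint8');im[:,:400]=a;im[:300,400:]=b
cv2.imwrite('pics/f.png',im)
```

```text
5.0 [452.40693343 -83.05923104 190.85006881] [ 0.92416519 -0.30308636  4.79867721]
```

View pics/f.png

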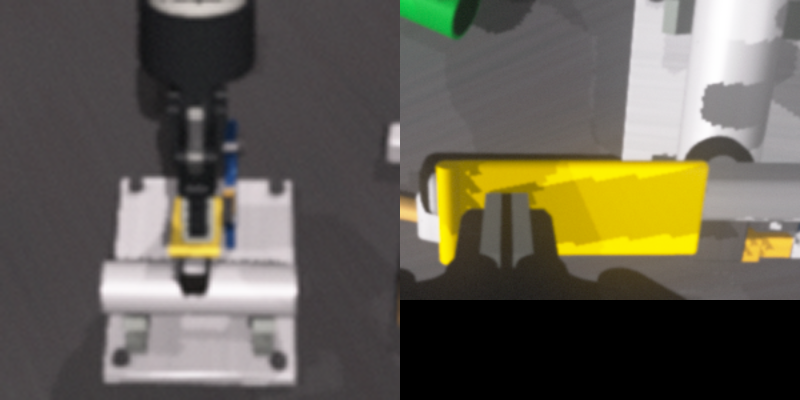

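Request:
carry_out(rotation=[[0.8,-0.4,0],[1.6,-0.7,0],[2.4,-1.1,0],[3.2,-1.5,0],[4,-1.9,0],[4.8,-2.3,0],[5.6,-2.7,0],[6.4,-3,0],[7.2,-3.4,0],[8,-3.8,0],[8.8,-4.2,0],[9.6,-4.6,0],[10.4,-5,0],[11.2,-5.3,0],[12,-5.7,0],[12.7,-6.1,0],[13.5,-6.5,0],[14.2,-6.8,0],[15,-7.2,0],[15.7,-7.5,0]], delta_pos=[[-0.0005,-0.001,-0.0026],[-0.001,-0.002,-0.0053],[-0.0015,-0.003,-0.008],[-0.0019,-0.0039,-0.0106],[-0.0023,-0.0048,-0.0133],[-0.0027,-0.0057,-0.016],[-0.0031,-0.0065,-0.0188],[-0.0035,-0.0073,-0.0215],[-0.0039,-0.008,-0.0243],[-0.0042,-0.0087,-0.0271],[-0.0045,-0.0094,-0.0298],[-0.0048,-0.01,-0.0326],[-0.0051,-0.0106,-0.0353],[-0.0053,-0.0111,-0.038],[-0.0056,-0.0116,-0.0407],[-0.0058,-0.012,-0.0433],[-0.006,-0.0124,-0.046],[-0.0061,-0.0128,-0.0487],[-0.0063,-0.0131,-0.0513],[-0.0064,-0.0134,-0.054]], fingers=[1,1,1,1,1,1,1,1,1,1,1,1,1,1,1,1,1,1,1,1])

```text
t: 6.67
ee_pos: [445.2, -96.5, 136.4]
orientation: [-0.689, -3.059, 0.047]
contact_force: [3.0, 2.6, 4.5]
width: -0.1
```

Request:
carry_out(rotation=[[0.8,-0.4,0],[1.5,-0.7,0],[2.3,-1.1,0],[3,-1.4,0],[3.8,-1.8,0],[4.5,-2.1,0],[5.3,-2.5,0],[6,-2.8,0],[6.8,-3.2,0],[7.5,-3.6,0],[8.3,-4,0],[9,-4.3,0]], delta_pos=[[-0.0001,-0.0002,-0.0027],[-0.0001,-0.0002,-0.0054],[0,-0.0001,-0.0081],[0,0,-0.0108],[0.0001,0.0002,-0.0135],[0.0001,0.0003,-0.0162],[0.0001,0.0003,-0.0189],[0.0001,0.0003,-0.0216],[0.0001,0.0003,-0.0243],[0.0001,0.0003,-0.027],[0.0002,0.0004,-0.0297],[0.0002,0.0005,-0.0324]], fingers=[1,1,1,1,1,1,1,1,1,1,1,1])

```text
t: 7.67
ee_pos: [444.8, -97.1, 103.8]
orientation: [0.683, 3.025, 0.215]
contact_force: [1.2, -2.2, 4.6]
width: -0.0
```

Request:
carry_out(rotation=[[0.8,-0.4,0],[1.5,-0.7,0],[2.2,-1,0]], delta_pos=[[0,0,-0.0027],[0.0001,0.0003,-0.0054],[0.0002,0.0004,-0.0075]], fingers=[1,1,1])

```text
t: 7.92
ee_pos: [445.1, -96.6, 96.3]
orientation: [0.68, 3.012, 0.278]
contact_force: [1.0, -2.6, 4.5]
width: -0.1
```

Request:
carry_out(rotation=[[0.8,-0.4,0],[1,-0.5,0],[1,-0.5,0]], delta_pos=[[0.0001,0.0002,-0.002],[0.0001,0.0003,-0.003],[0.0001,0.0003,-0.003]], fingers=[1,1,1])

```text
t: 8.17
ee_pos: [445.2, -96.4, 93.6]
orientation: [0.68, 3.005, 0.307]
contact_force: [-0.2, -2.9, 7.4]
width: 0.1
```

Request:
carry_out(rotation=[[0,0,0],[0,0,0],[0,0,0]], delta_pos=[[0,0,-0.001],[0,0,-0.002],[0,0,-0.002]], fingers=[1,1,1])

```text
t: 8.42
ee_pos: [445.4, -96.3, 93.0]
orientation: [0.679, 3.005, 0.308]
contact_force: [-4.0, -2.6, 18.7]
width: -0.1
```

The force rose sharply at z≈93, where the stop was predicted at 94, and reached 18.7 N. The lever is on its stop. Now I'll release along the paddle's normal.

Request:
carry_out(rotation=[[0,0,0],[0,0,0],[0,0,0],[0,0,0],[0,0,0],[0,0,0],[0,0,0],[0,0,0],[0,0,0],[0,0,0]], delta_pos=[[-0.0002,-0.0004,0.002],[-0.0003,-0.0007,0.004],[-0.0007,-0.0014,0.008],[-0.001,-0.0022,0.012],[-0.0014,-0.003,0.017],[-0.0026,-0.0054,0.03],[-0.0043,-0.009,0.05],[-0.007,-0.015,0.08],[-0.01,-0.02,0.12],[-0.01,-0.02,0.16]], fingers=[1,1,1,1,1,1,1,1,1,1])

```text
t: 9.25
ee_pos: [432.8, -115.8, 251.7]
orientation: [0.681, 3.01, 0.305]
contact_force: [0.7, 0.2, -1.1]
width: -0.2
```

Request:
carry_out(rotation=[[0,0,0],[0,0,0],[0,0,0],[0,0,0],[0,0,0],[0,0,0],[0,0,0],[0,0,0]], delta_pos=[[0,0.03,0.03],[0,0.06,0.05],[0,0.1,0.05],[0,0.14,0.05],[0,0.18,0.05],[0,0.22,0.05],[0,0.22,0.05],[0,0.22,0.05]], fingers=[1,1,1,1,1,1,1,1])

```text
t: 9.92
ee_pos: [434.0, 106.8, 300.6]
orientation: [0.668, 3.01, 0.303]
contact_force: [0.1, -1.3, -0.4]
width: -0.1
```

Run:
```python
from snap import *
from arc import *
o=snap(['side','top'],'g')
s=bot.sense();print(s['t'],s['ee_pos'],s['contact_force'])
a=cv2.resize(o['side']['frame'][190:330,220:360],(400,400),interpolation=cv2.INTER_CUBIC)
b=cv2.resize(o['top']['frame'][150:290,240:380],(400,400),interpolation=cv2.INTER_CUBIC)
cv2.imwrite('pics/g.png',np.hstack([a,b]))
for nm in('side','top'):
    c=o[nm]
    for th in(-.2,-.15,-.04):
        print(nm,th,'lever tip top edge/paddle inner/outer(released)',[((proj(c,L(th,A,B))-((220,190) if nm=='side' else (240,150)))*400/140).round(0).tolist() for A,B in((215,10),(125,16.5),(208,28))])
d=cv2.absdiff(load('a','side')['frame'],o['side']['frame']).max(2)
print('moved px outside clamp (side):',[(n,int((d[y0:y1,x0:x1]>40).sum())) for n,x0,y0,x1,y1 in(('yel',275,180,308,222),('hammer',345,225,400,310),('brush',325,335,365,420),('green',220,345,280,420),('brown',385,310,465,365),('pipe',255,280,325,300))])
```

```text
10.0167 [435.0020489  103.74083641 300.88476461] [ 0.00323262 -0.31061192 -1.12198508]
side -0.2 lever tip top edge/paddle inner/outer(released) [[196.0, 384.0], [199.0, 269.0], [196.0, 364.0]]
side -0.15 lever tip top edge/paddle inner/outer(released) [[196.0, 376.0], [199.0, 264.0], [195.0, 355.0]]
side -0.04 lever tip top edge/paddle inner/outer(released) [[195.0, 357.0], [198.0, 251.0], [195.0, 333.0]]
top -0.2 lever tip top edge/paddle inner/outer(released) [[326.0, 244.0], [248.0, 207.0], [327.0, 242.0]]
top -0.15 lever tip top edge/paddle inner/outer(released) [[329.0, 245.0], [249.0, 206.0], [329.0, 242.0]]
top -0.04 lever tip top edge/paddle inner/outer(released) [[335.0, 244.0], [251.0, 205.0], [333.0, 241.0]]
moved px outside clamp (side): [('yel', 0), ('hammer', 0), ('brush', 0), ('green', 0), ('brown', 0), ('pipe', 375)]
```

View pics/g.png

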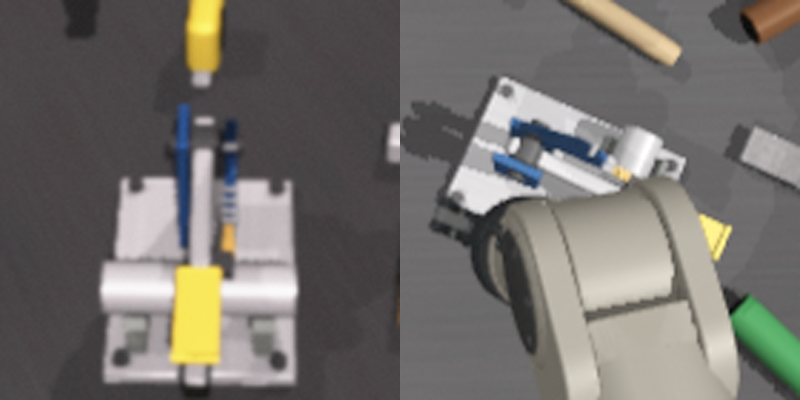

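The side view matches a lever 0.20 below level with the paddle released: inner edge at row 267 (predicted 269), lip at 362 (predicted 364). The pipe ends are still at columns 103 and 295, and the bystanders show no changed pixels. Handing in.

```bash
python3 -c "
from workcell import bot
print(bot.hand_in()); s=bot.sense(); print(s['t'],s['contact_force'])"
```

```text
the job is handed in; nothing more can be done
None
the job is handed in; nothing more can be done
```

The lever is down on its stop with the pad on the pipe, the paddle has sprung back, and the arm is clear. I handed the job in after about 10 s of robot time.

**What I did:** I pressed the yellow paddle with the shut fingertips to about 5.6 N (about 0.12 rad). Keeping it pressed, I followed the lever's arc down until the force rose to 18.7 N at z≈93 mm, where I expected the stop at about 94 mm. Then I backed off along the paddle's normal and moved clear.

**Last checks:**
- **Lever and paddle:** the side view fits the lever about 0.20 rad below level with the paddle released, within about 1 camera pixel.
- **Pipe:** its ends are at the same image columns as before.
- **Bystanders and look-alikes:** the boxes around the brush, hammer, loose yellow item and the brown and green look-alikes showed no changed pixels in the side view. The brush and green look-alike are only partly covered, as both run up to or off the picture's lower edge.
- **Contact:** the force on the tool was back to about 1 N, which is sensor noise.

**What the checks did not settle:**
- **Paddle during the push:** its angle was only inferred from the steady force of about 5 N and the lever passing its teeth without catching.
- **Pipe image:** the pixel comparison over the pipe did change (375 px). The lever now lies across it there, so I relied on the pipe ends instead.
- **Top view:** the arm hid most of the clamp in the last top picture, so the final check rests on the side view.

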